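Find the steel arbor by weight

TASK

Three identical capped wooden canisters stand on the bench: one holds a steel lathe arbor, the other two a light wooden one. Heft them closed, lifting each clear of the bench as needed, to find the heavy one; take the cap off that one and set it aside on the bench, then lift the steel arbor out and set it down in the square tray. Leave all three canisters standing upright on the bench, the other two still capped.

Things in the scene. Friction and masses are not known exactly. Their poses are not given: they have to be found in the camera images.
- canister_a_mid (a point): round wooden canister, 60 mm across, 66 mm tall closed, loose, upright; one of three identical ones, and which is heavy varies. Point on its axis 33 mm above its underside (half-way up when closed); z is its axis. Its lower 38 mm is the cup (60 mm across), the rest the loose cap (58 mm): a grip round the cup lifts both. Closed it weighs 0.19 kg with a wooden arbor, 0.55 to 0.7 kg with the steel one
- canister_b_mid (a point): canister b, just like a, same point. Inside each canister an arbor stands upright, centred to 2 mm, on the cup's 5 mm floor: 55 mm tall, collar 46 mm across for its lower 24 mm, stem 30 mm across above. With the cap off, the stem stands 22 mm proud of the cup's rim, its top 60 mm above the cup's underside
- canister_c_mid (a point): canister c, just like a and b, same point on the axis 33 mm above its underside
- cap_a_mid (a point): cap of canister a: plain round wooden lid, 58 mm across, 33 mm tall over all, not fastened. Point on its axis, 16.5 mm above its lowest edge (closed: 49.5 mm above the canister's underside). Its 5 mm spigot sits in the cup with 1.5 mm of play, so 28 mm of it shows above the cup; lift it straight up
- cap_b_mid (a point): cap of canister b: plain round wooden lid, 58 mm across, 33 mm tall over all, not fastened. Point on its axis, 16.5 mm above its lowest edge (closed: 49.5 mm above the canister's underside). Its 5 mm spigot sits in the cup with 1.5 mm of play, so 28 mm of it shows above the cup; lift it straight up
- cap_c_mid (a point): cap of canister c: plain round wooden lid, 58 mm across, 33 mm tall over all, not fastened. Point on its axis, 16.5 mm above its lowest edge (closed: 49.5 mm above the canister's underside). Its 5 mm spigot sits in the cup with 1.5 mm of play, so 28 mm of it shows above the cup; lift it straight up
- tray: square open plywood tray, 120 x 120 mm outside and 32 mm high, walls 6 mm thick, inner floor 16 mm above the bench, fixed to the bench. Origin at the centre of its underside; x and y along its sides
Not all that is in view belongs to the job. Leave any orange, purple or yellow look-alike of the part that bears canister_a_mid alone.

How it is judged:
On the way, in this order (a step that is already met when the one before it is completed fails the run):
1. a closed canister is lifted clear of the bench (15 mm or more) (((height (world z) of canister_a_mid above 0.048 m and (horizontal distance between cap_a_mid and canister_a_mid below 0.008 m and z of cap_a_mid in the frame of canister_a_mid below 0.026 m)) or (height (world z) of canister_b_mid above 0.048 m and (horizontal distance between cap_b_mid and canister_b_mid below 0.008 m and z of cap_b_mid in the frame of canister_b_mid below 0.026 m)) or (height (world z) of canister_c_mid above 0.048 m and (horizontal distance between cap_c_mid and canister_c_mid below 0.008 m and z of cap_c_mid in the frame of canister_c_mid below 0.026 m)))), for 0.2 s.
2. one canister is uncapped, its cap 60 mm or more to the side, while the other two stay capped (((horizontal distance between cap_a_mid and canister_a_mid above 0.06 m and (horizontal distance between cap_b_mid and canister_b_mid below 0.008 m and z of cap_b_mid in the frame of canister_b_mid below 0.026 m) and (horizontal distance between cap_c_mid and canister_c_mid below 0.008 m and z of cap_c_mid in the frame of canister_c_mid below 0.026 m)) or (horizontal distance between cap_b_mid and canister_b_mid above 0.06 m and (horizontal distance between cap_a_mid and canister_a_mid below 0.008 m and z of cap_a_mid in the frame of canister_a_mid below 0.026 m) and (horizontal distance between cap_c_mid and canister_c_mid below 0.008 m and z of cap_c_mid in the frame of canister_c_mid below 0.026 m)) or (horizontal distance between cap_c_mid and canister_c_mid above 0.06 m and (horizontal distance between cap_a_mid and canister_a_mid below 0.008 m and z of cap_a_mid in the frame of canister_a_mid below 0.026 m) and (horizontal distance between cap_b_mid and canister_b_mid below 0.008 m and z of cap_b_mid in the frame of canister_b_mid below 0.026 m)))), for 0.2 s.
At the end, for the whole second after the job is handed in: The tray bears the steel arbor (over 2.5 N). One canister is open, its cap on the bench 60 mm or more aside and 70 mm or more from the tray's centre; the other two are capped (within 8 mm of centre). All three stand on the bench, upright within 10 degrees, 80 mm or more from the tray's centre (((horizontal distance between cap_a_mid and canister_a_mid above 0.06 m and (horizontal distance between cap_b_mid and canister_b_mid below 0.008 m and z of cap_b_mid in the frame of canister_b_mid below 0.026 m) and (horizontal distance between cap_c_mid and canister_c_mid below 0.008 m and z of cap_c_mid in the frame of canister_c_mid below 0.026 m)) or (horizontal distance between cap_b_mid and canister_b_mid above 0.06 m and (horizontal distance between cap_a_mid and canister_a_mid below 0.008 m and z of cap_a_mid in the frame of canister_a_mid below 0.026 m) and (horizontal distance between cap_c_mid and canister_c_mid below 0.008 m and z of cap_c_mid in the frame of canister_c_mid below 0.026 m)) or (horizontal distance between cap_c_mid and canister_c_mid above 0.06 m and (horizontal distance between cap_a_mid and canister_a_mid below 0.008 m and z of cap_a_mid in the frame of canister_a_mid below 0.026 m) and (horizontal distance between cap_b_mid and canister_b_mid below 0.008 m and z of cap_b_mid in the frame of canister_b_mid below 0.026 m))) and contact force between tray and anything else above 2.5 N and angle between each of canister_a_mid, canister_b_mid, canister_c_mid's own z axis and vertical below 0.17 rad and height (world z) of each of canister_a_mid, canister_b_mid, canister_c_mid below 0.038 m and height (world z) of each of cap_a_mid, cap_b_mid, cap_c_mid below 0.06 m and horizontal distance between each of canister_a_mid, canister_b_mid, canister_c_mid and tray above 0.08 m and horizontal distance between each of cap_a_mid, cap_b_mid, cap_c_mid and tray above 0.07 m); the robot touches nothing.
It fails at once if two caps are off at the same time ((horizontal distance between cap_a_mid and canister_a_mid above 0.06 m and horizontal distance between cap_b_mid and canister_b_mid above 0.06 m) or (horizontal distance between cap_a_mid and canister_a_mid above 0.06 m and horizontal distance between cap_c_mid and canister_c_mid above 0.06 m) or (horizontal distance between cap_b_mid and canister_b_mid above 0.06 m and horizontal distance between cap_c_mid and canister_c_mid above 0.06 m)).
It also fails if it takes over 64 s, if anything falls off the work surface, if the arm or the gripper's body presses on something with over 40 N, if the wrist force passes 120 N, or if a joint passes its speed limit or range.

ROBOT

A 7-joint arm with a two-finger parallel gripper is mounted at the origin on a cart in front of the work surface, level with it; the furniture and walls round the work are solid. World frame = base frame: x ahead of the robot, y to its left, z up, the work surface at z = 0. Lengths are in m, angles in rad, forces in N, time in s.
With the tool pointing down it reaches from about 0.4 to 0.85 m from the base axis. Payload 4.5 kg.
Tool frame: the origin (TCP) lies on the centre line of the jaws, within the pads' length; the fingertips stand 8 mm ahead of it and the grasp point (between the pads) lies 11 mm behind it; z points along the fingers, x is the direction in which the jaws open and shut, and the axes are right-handed (so a half turn about z gives the same grasp; the last joint's range is limited). The gripper opens to 88 mm and grips with 3 to 60 N. Pads are 18 mm wide; open, the fingers measure 123 mm over their backs; the gripper's body (75 mm by 187 mm) begins 45 mm behind the grasp point.
Start: joints at [1.234, 0.689, -0.195, 1.565, 0.157, 0.902, -0.215], TCP at [0.227, -0.583, 0.247] pointing down, gripper open.
Joint ranges: [-3.01, 3.01], [-0.46, 2.08], [-1.47, 1.51], [0.13, 2.56], [-1, 4.14], [0.04, 2.09], [-2.66, 2.66]. Speed limits (rad/s): [2.57, 2.57, 3.14, 3.14, 3.14, 3.14, 3.14].

INTERFACE

Orientations are given as a unit quaternion [x, y, z, w].
In Python, from plant import r gives the robot as it stands.
- The arm moves only by the shell command python3 -m pendant 'ROWS' [FORCE]. ROWS is JSON, a list of rows, each a list of 3 entries, a list of its own where there are three numbers: the turn, a rotation vector about the tool's x, y, z in rad, then the shift along the tool's x, y, z in m, then the opening, from 0 (shut) to 1 (fully open). In form: [[[wx, wy, wz], [tx, ty, tz], claw], ...]. A call has 1 to 10 rows; each row is the pose to reach, as a shift and turn from the pose commanded when the call began, along the tool's axes at that moment; what a row does not reach only later rows make up. A row lasts 1/10 s, in which the tool goes at most 50 mm and 8.59 degrees, less where a joint would pass 70% of its speed; a pose out of reach is approached as far as the arm can. A call with a gripper value outside its range is refused whole. The fingers move at their own pace and stop on an object; FORCE is the grip in N (left out, the last holds). Time passes only in rows, so rows that repeat a pose let the fingers close. It gives the time, the measured TCP pose, the force and the opening at its end, in the units of the state.
- r.get_state(): the state, without advancing time (a new reading comes with each control period).
- r.snapshot(name): name is "scene" or "side" or "wrist"; returns a dict with "image" (480x640x3 uint8, red, green, blue), "mtx" (3x3 intrinsics, pixels), "R" (3x3) and "t" (3): a world point X has camera coordinates R X + t; the wrist camera has in their place "T_tool_cam" (4x4, takes a point from camera to tool coordinates, whose origin is the TCP and whose axes are the tool frame's). Camera axes: x right, y down, z forward; pixel columns grow to the right and rows downward; lengths in m; the calibration is good to about 2 mm. The wrist camera is an equidistant fisheye: a pixel r from the principal point sees the ray r / f radians off the axis. A picture is of the moment at which its call begins: read the wrist's pose just before it. There is no depth.
- r.finish_job(): hands the job in, once; it reports no verdict.
The state is a dict: "clock": time; "q": joint angles; "qd": joint speeds; "joint_torque": joint torques, N m; "tool_pos": TCP position; "eef_rot": TCP orientation; "contact_force": force on the tool from outside, world axes, zero at the start; "moment": the same for the moment, N m; "opening": opening from 0.0 (shut) to 1.0 (fully open).
Only numpy, scipy, OpenCV 4.12 (cv2) and the standard library are available. Lean on these libraries where they do the work, as an engineer would, in place of code of your own. Each camera call takes 0.05 s, during which the arm holds its last target. There are 200 camera calls.

## Working session

There is one attempt and no reset: what is moved stays moved. The work goes in short steps, Python scripts to look and compute and a shell command to move; the robot and the scene stay as the last step left them, time stands still between calls to the robot, and variables do not carry over. Pictures are saved under pics/ and viewed, about 8 in all and at most 12, crops included, and the job is handed in when it is done.

```bash
ls; mkdir -p pics; python3 - <<'E'
from plant import r
import cv2
s=r.get_state()
for k in s: print(k,s[k])
for n in("scene","side"):
    d=r.snapshot(n); cv2.imwrite(f"pics/{n}0.png",d["image"][:,:,::-1]); print(n,d["mtx"],d["R"],d["t"])
E
```

```text
pics
clock 0.0
q [ 1.23379445  0.68999459 -0.19450001  1.56636277  0.15730408  0.90248132
 -0.21508851]
qd [ 0.0001099   0.00033068 -0.00020449  0.00044423  0.00173915 -0.00026347
  0.00115207]
joint_torque [-2.91498609e-04 -5.27549922e+01 -1.26637179e+00 -1.53424072e+01
 -5.25183161e-02  6.56997581e-03  1.59536662e-04]
tool_pos [ 0.22619725 -0.58196108  0.24589805]
eef_rot [ 8.25362219e-01 -5.64602823e-01 -8.03746826e-04 -4.62604252e-04]
contact_force [-0.06145899  0.0737786  -0.19217144]
moment [-0.05011079  0.01375109 -0.02435238]
opening 1.000650151716391
scene [[576.7166197    0.         331.38183266]
 [  0.         576.7166197  232.20140953]
 [  0.           0.           1.        ]] [[-0.6328299  -0.77417365  0.01347161]
 [-0.35982201  0.27863309 -0.89044468]
 [ 0.68560517 -0.5683474  -0.45489206]] [0.23448384 0.2808544  1.03443118]
side [[462.02980655   0.         321.04698558]
 [  0.         462.02980655 243.95152739]
 [  0.           0.           1.        ]] [[ 0.99980886 -0.01439665  0.01322828]
 [ 0.00393841 -0.51442278 -0.85752766]
 [ 0.01915046  0.85741585 -0.51426775]] [-0.50321636 -0.0143962   1.24117974]
```

View pics/scene0.png

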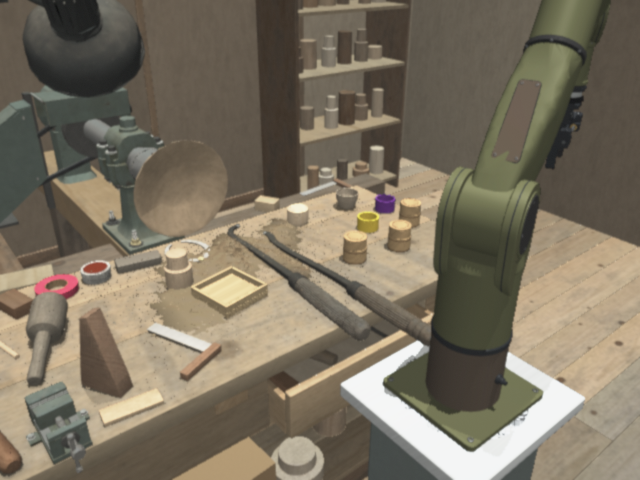

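View pics/side0.png

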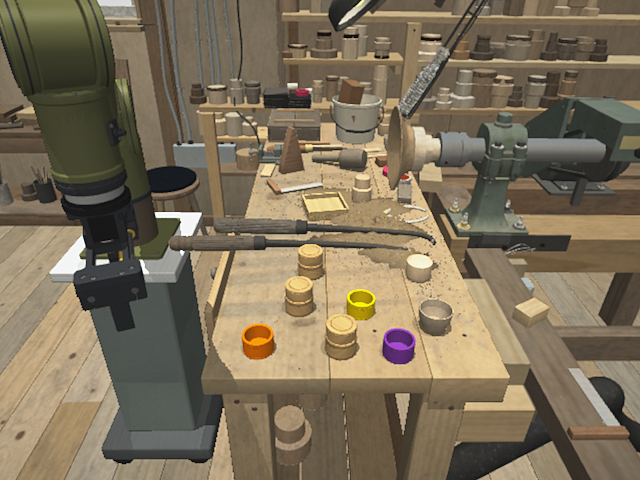

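Scene view: the wooden canisters are at about (355,247), (400,235) and (410,212). In the side view they are at (310,261), (299,296) and (341,336), and the tray is at (325,205).

Possible confusions in the side view:
- orange cup (258,341), yellow cup (361,304), purple cup (398,346)
- grey bowl (436,316)
- pale roll (418,267)
- wooden turned piece (362,186)

I choose the three capped, two-tier wooden ones and will check them in a close crop.

```bash
cat > h.py <<'E'
import numpy as np, cv2
from plant import r
from scipy.spatial.transform import Rotation as Ro
def ray(d,uv):
    v=d["R"].T@np.r_[(np.array(uv)-d["mtx"][:2,2])/d["mtx"][0,0],1]; return -d["R"].T@d["t"],v
def onplane(d,uv,z):
    c,v=ray(d,uv); return c+v*(z-c[2])/v[2]
def proj(d,X):
    p=d["mtx"]@(d["R"]@np.array(X)+d["t"]); return p[:2]/p[2]
E
python3 - <<'E'
from h import *
d=r.snapshot("side"); e=r.snapshot("scene")
for n,p in dict(A=(310,250),B=(299,284),C=(342,323),tray=(325,205)).items():
    X=onplane(d,p,0.066 if n!='tray' else .016); print(n,X.round(3),"scene",proj(e,X).round(0))
im=d["image"][180:370,230:450,::-1]
cv2.imwrite("pics/crop1.png",cv2.resize(im,None,fx=3.6,fy=3.1,interpolation=cv2.INTER_CUBIC))
E
```

```text
A [ 0.474 -0.162  0.066] scene [356. 235.]
B [ 0.452 -0.297  0.066] scene [401. 223.]
C [ 0.535 -0.419  0.066] scene [411. 201.]
tray [0.518 0.178 0.016] scene [228. 291.]
```

View pics/crop1.png

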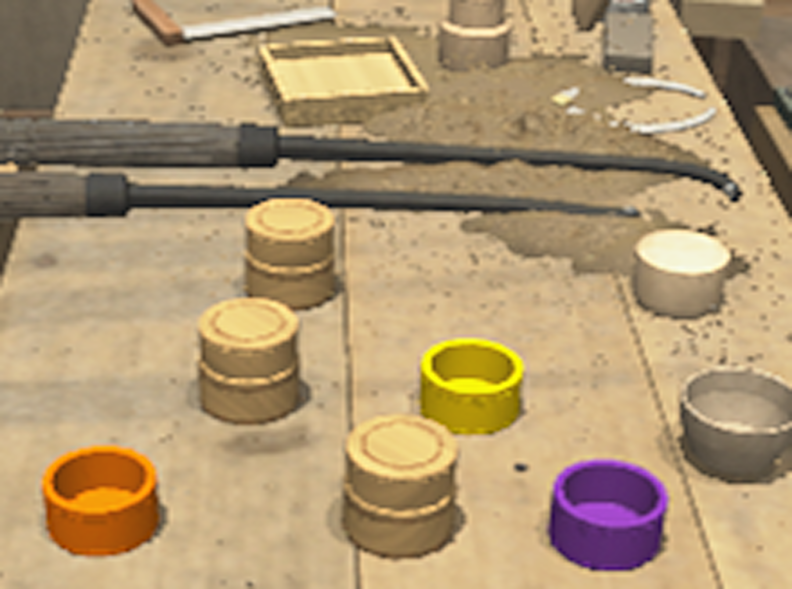

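```bash
cat >> h.py <<'E'
def tool(X,ang=None,s=None):
    """shift (tool axes) and turn about z to bring TCP to X with tool x at world angle ang (deg, mod 180)"""
    s=s or r.get_state(); M=Ro.from_quat(s["eef_rot"]).as_matrix()
    a=np.degrees(np.arctan2(M[1,0],M[0,0])); w=0
    if ang is not None: w=-np.radians((ang-a+90)%180-90)
    print("shift",(M.T@(np.array(X)-s["tool_pos"])).round(4),"turn z",round(w,3),"now ang",a.round(1),"tilt",np.degrees(np.arccos(-M[2,2])).round(2))
E
python3 - <<'E'
from h import *
d=r.snapshot("side")
for n,p in dict(A=(310.8,250.3),B=(299.2,283.9),C=(341.7,322.6)).items(): print(n,onplane(d,p,.066).round(3))
for n,p in dict(yel=(361,298),pur=(398.5,337),ora=(258,333),bowl=(436,308),roll=(419,260)).items(): print(n,onplane(d,p,.04).round(3))
for c in [(262,42),(392,35),(428,88),(285,108)]: print("tray",onplane(d,(230+c[0]/3.6,180+c[1]/3.1),.032).round(3))
tool([.535,-.419,.17],0)
E
```

```text
A [ 0.476 -0.163  0.066]
B [ 0.453 -0.296  0.066]
C [ 0.535 -0.418  0.066]
yel [ 0.582 -0.31   0.04 ]
pur [ 0.642 -0.429  0.04 ]
ora [ 0.378 -0.418  0.04 ]
bowl [ 0.732 -0.343  0.04 ]
roll [ 0.733 -0.163  0.04 ]
tray [0.45  0.224 0.032]
tray [0.562 0.243 0.032]
tray [0.586 0.124 0.032]
tray [0.471 0.082 0.032]
shift [-0.0403 -0.3468  0.0764] turn z -1.2 now ang -68.7 tilt 0.04
```

The close crop confirms three capped canisters with the groove between cup and cap. Tray centre is about (0.517,0.170). I go over C and look from near.

```bash
python3 -m pendant '[[[0,0,0],[-0.005,-0.045,0.005],1],[[0,0,0],[-0.01,-0.09,0.015],1],[[0,0,0],[-0.015,-0.135,0.025],1],[[0,0,0],[-0.02,-0.18,0.035],1],[[0,0,0],[-0.025,-0.225,0.045],1],[[0,0,0],[-0.03,-0.27,0.055],1],[[0,0,0],[-0.035,-0.315,0.065],1],[[0,0,0],[-0.04,-0.347,0.076],1],[[0,0,0],[-0.04,-0.347,0.076],1],[[0,0,0],[-0.04,-0.347,0.076],1]]' 40
cat >> h.py <<'E'
def wrist(name):
    s=r.get_state(); d=r.snapshot("wrist"); cv2.imwrite(f"pics/{name}.png",d["image"][:,:,::-1]); return s,d
def wpx(s,d,X):
    M=Ro.from_quat(s["eef_rot"]).as_matrix(); T=d["T_tool_cam"]
    p=T[:3,:3].T@(M.T@(np.array(X)-s["tool_pos"])-T[:3,3]); th=np.arctan2(np.hypot(*p[:2]),p[2]); K=d["mtx"]
    return K[:2,2]+K[0,0]*th*p[:2]/np.hypot(*p[:2])
def wplane(s,d,uv,z):
    K=d["mtx"]; q=(np.array(uv)-K[:2,2])/K[0,0]; th=np.hypot(*q)
    v=np.r_[np.sin(th)*q/th,np.cos(th)]; M=Ro.from_quat(s["eef_rot"]).as_matrix(); T=d["T_tool_cam"]
    c=s["tool_pos"]+M@T[:3,3]; v=M@T[:3,:3]@v; return c+v*(z-c[2])/v[2]
E
python3 - <<'E'
from h import *
s,d=wrist("w1"); print(s["tool_pos"],s["contact_force"],d["T_tool_cam"].round(3),d["mtx"][0])
for n,X in dict(A=(.476,-.163,.066),B=(.453,-.296,.066),C=(.535,-.418,.066)).items(): print(n,wpx(s,d,X).round(0))
E
```

```text
clock: 1.25
tool_pos: [0.5356, -0.4188, 0.1701]
eef_rot: [0.826, -0.564, -0.001, 0.0]
contact_force: [-0.4, -0.6, 0.0]
opening: 1.003
[ 0.5356186  -0.41875805  0.17009435] [-0.44002713 -0.57568841  0.01391083] [[ 1.    -0.001  0.001 -0.   ]
 [ 0.     0.95   0.312 -0.083]
 [-0.002 -0.312  0.95  -0.138]
 [ 0.     0.     0.     1.   ]] [371.64829954   0.         319.72004986]
A [ 17. 189.]
B [135. 270.]
C [318. 232.]
```

View pics/w1.png

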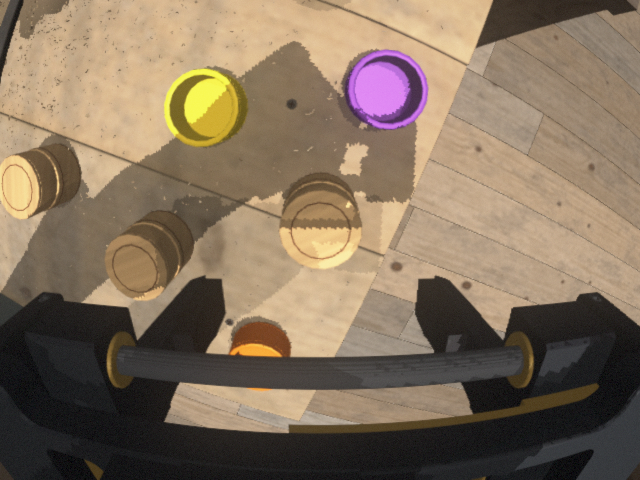

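C's cap top is at (320,229), B's at (134,269) and A's at (18,188). All three agree with the predicted pixels within 3 px, about 2 mm. The jaws clear the purple, yellow and orange cups. I descend and grip C.

```bash
python3 -m pendant '[[[0,0,0],[0.001,-0.002,0.03],1],[[0,0,0],[0.001,-0.002,0.06],1],[[0,0,0],[0.001,-0.002,0.09],1],[[0,0,0],[0.001,-0.002,0.115],1],[[0,0,0],[0.001,-0.002,0.135],1],[[0,0,0],[0.001,-0.002,0.15],1],[[0,0,0],[0.001,-0.002,0.155],1],[[0,0,0],[0.001,-0.002,0.155],1],[[0,0,0],[0.001,-0.002,0.155],0.5],[[0,0,0],[0.001,-0.002,0.155],0.5]]' 40
python3 -m pendant '[[[0,0,0],[0,0,0],0.5],[[0,0,0],[0,0,0],0.5],[[0,0,0],[0,0,0],0.5]]'
python3 -m pendant '[[[0,0,0],[0,0,-0.01],0.5],[[0,0,0],[0,0,-0.02],0.5],[[0,0,0],[0,0,-0.03],0.5],[[0,0,0],[0,0,-0.03],0.5],[[0,0,0],[0,0,-0.03],0.5],[[0,0,0],[0,0,-0.03],0.5],[[0,0,0],[0,0,-0.03],0.5]]'
```

```text
clock: 2.3
tool_pos: [0.5383, -0.4204, 0.0171]
eef_rot: [0.825, -0.565, 0.001, 0.0]
contact_force: [1.1, 0.3, -0.8]
opening: 0.841
clock: 2.6
tool_pos: [0.5379, -0.4196, 0.0164]
eef_rot: [0.825, -0.565, 0.0, -0.0]
contact_force: [-1.1, 0.4, 4.1]
opening: 0.669
clock: 3.3
tool_pos: [0.5373, -0.4195, 0.0452]
eef_rot: [0.825, -0.565, -0.0, 0.0]
contact_force: [0.0, -0.0, -1.4]
opening: 0.672
```

C reads about 1.4 N, so it is a light one. It goes back down.

```bash
python3 -m pendant '[[[0,0,0],[0,0,0.01],0.5],[[0,0,0],[0,0,0.02],0.5],[[0,0,0],[0,0,0.027],0.5],[[0,0,0],[0,0,0.03],0.5],[[0,0,0],[0,0,0.03],0.5],[[0,0,0],[0,0,0.03],1],[[0,0,0],[0,0,0.03],1],[[0,0,0],[0,0,0.03],1],[[0,0,0],[0,0,0.03],1],[[0,0,0],[0,0,0.03],1]]'
python3 -m pendant '[[[0,0,0],[0,0,-0.03],1],[[0,0,0],[0,0,-0.07],1],[[0,0,0],[0,0,-0.11],1],[[0,0,0],[0,0,-0.15],1],[[0,0,0],[0,0,-0.155],1],[[0,0,0],[0,0,-0.155],1]]'
python3 - <<'E'
from h import *
s=r.get_state(); print(s["contact_force"],s["tool_pos"]); tool([.453,-.296,.17])
E
```

```text
clock: 4.3
tool_pos: [0.5377, -0.4198, 0.0156]
eef_rot: [0.825, -0.565, 0.0, 0.0]
contact_force: [0.1, -0.6, -1.0]
opening: 1.002
clock: 4.9
tool_pos: [0.5383, -0.4202, 0.1723]
eef_rot: [0.825, -0.565, 0.002, 0.0]
contact_force: [-0.5, 0.5, -1.2]
opening: 1.004
[-0.49560479  0.52127985 -1.17013844] [ 0.53834447 -0.42022678  0.17230527]
shift [-0.1467  0.0345  0.0019] turn z 0 now ang -68.8 tilt 0.18
```

```bash
python3 -m pendant '[[[0,0,0],[-0.04,0.01,0],1],[[0,0,0],[-0.08,0.02,0],1],[[0,0,0],[-0.12,0.03,0],1],[[0,0,0],[-0.147,0.035,0],1],[[0,0,0],[-0.147,0.035,0],1],[[0,0,0],[-0.147,0.035,0],1]]'
python3 - <<'E'
from h import *
s,d=wrist("w2"); print(s["tool_pos"],s["contact_force"])
for n,X in dict(A=(.476,-.163,.066),B=(.453,-.296,.066),C=(.535,-.418,.066)).items(): print(n,wpx(s,d,X).round(0))
E
```

```text
clock: 5.5
tool_pos: [0.4514, -0.2951, 0.1697]
eef_rot: [0.826, -0.564, -0.001, 0.0]
contact_force: [0.6, -0.3, 0.9]
opening: 1.003
[ 0.45135412 -0.29512129  0.16971035] [ 0.61232802 -0.26457657  0.91231321]
A [154. 134.]
B [322. 230.]
C [518. 188.]
```

View pics/w2.png

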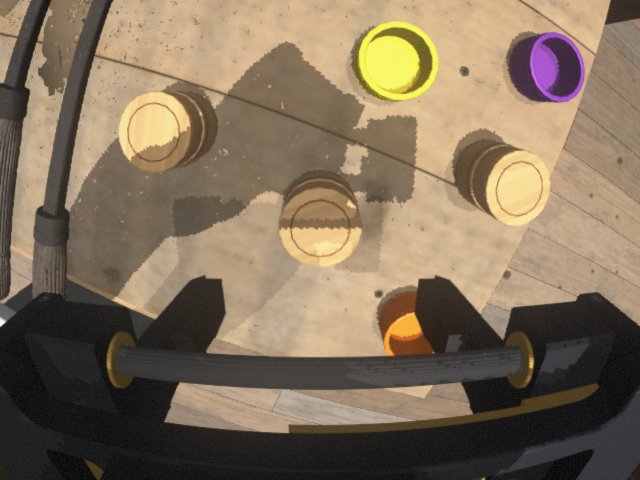

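B's cap top is at (320,229), A's at (155,131) and C's at (520,188). C is standing and still capped. I grip and heft B.

```bash
python3 -m pendant '[[[0,0,0],[0.001,-0.002,0.03],1],[[0,0,0],[0.001,-0.002,0.06],1],[[0,0,0],[0.001,-0.002,0.09],1],[[0,0,0],[0.001,-0.002,0.115],1],[[0,0,0],[0.001,-0.002,0.135],1],[[0,0,0],[0.001,-0.002,0.15],1],[[0,0,0],[0.001,-0.002,0.154],1],[[0,0,0],[0.001,-0.002,0.154],1],[[0,0,0],[0.001,-0.002,0.154],0.5],[[0,0,0],[0.001,-0.002,0.154],0.5]]' 40
python3 -m pendant '[[[0,0,0],[0,0,0],0.5],[[0,0,0],[0,0,0],0.5],[[0,0,0],[0,0,0],0.5]]'
python3 -m pendant '[[[0,0,0],[0,0,-0.01],0.5],[[0,0,0],[0,0,-0.02],0.5],[[0,0,0],[0,0,-0.03],0.5],[[0,0,0],[0,0,-0.03],0.5],[[0,0,0],[0,0,-0.03],0.5],[[0,0,0],[0,0,-0.03],0.5],[[0,0,0],[0,0,-0.03],0.5]]'
python3 -m pendant '[[[0,0,0],[0,0,0],0.5]]'
```

```text
clock: 6.55
tool_pos: [0.4546, -0.296, 0.0176]
eef_rot: [0.825, -0.565, 0.001, -0.0]
contact_force: [0.3, 0.3, 0.2]
opening: 0.839
clock: 6.85
tool_pos: [0.4542, -0.2955, 0.0173]
eef_rot: [0.825, -0.565, 0.0, -0.0]
contact_force: [-0.4, 0.8, 4.9]
opening: 0.66
clock: 7.55
tool_pos: [0.4538, -0.2955, 0.0464]
eef_rot: [0.825, -0.565, -0.0, 0.0]
contact_force: [-0.2, 0.6, -1.2]
opening: 0.658
clock: 7.65
tool_pos: [0.4538, -0.2955, 0.0464]
eef_rot: [0.825, -0.565, -0.0, 0.0]
contact_force: [-0.4, 0.4, -2.5]
opening: 0.658
```

B reads 1.2–2.5 N, which suggests light. The opening is 58 mm, though, so I check that the whole canister was lifted.

```bash
python3 - <<'E'
from h import *
d=r.snapshot("side")
im=d["image"][220:350,230:400,::-1]
cv2.imwrite("pics/crop2.png",cv2.resize(im,None,fx=4,fy=4,interpolation=cv2.INTER_CUBIC))
f=[]
for i in range(6): r.snapshot("side"); f.append(r.get_state()["contact_force"][2])
print(np.round(f,2))
E
```

```text
[-1.75 -1.75 -2.18 -1.38 -2.02 -1.72]
```

View pics/crop2.png

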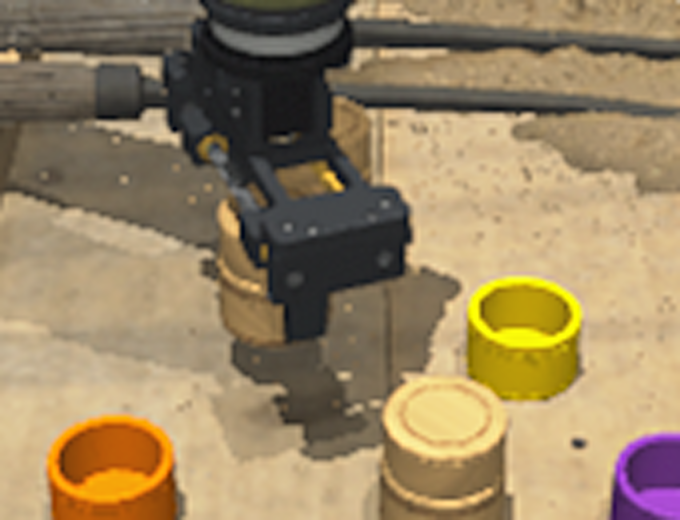

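The whole of B hangs in the jaws, cap on, at 1.8 N (0.19 kg). B and C are both light, so A is the heavy one. I set B down.

```bash
python3 -m pendant '[[[0,0,0],[0,0,0.01],0.5],[[0,0,0],[0,0,0.02],0.5],[[0,0,0],[0,0,0.027],0.5],[[0,0,0],[0,0,0.03],0.5],[[0,0,0],[0,0,0.03],0.5],[[0,0,0],[0,0,0.03],1],[[0,0,0],[0,0,0.03],1],[[0,0,0],[0,0,0.03],1],[[0,0,0],[0,0,0.03],1],[[0,0,0],[0,0,0.03],1]]'
python3 -m pendant '[[[0,0,0],[0,0,-0.03],1],[[0,0,0],[0,0,-0.07],1],[[0,0,0],[0,0,-0.11],1],[[0,0,0],[0,0,-0.15],1],[[0,0,0],[0,0,-0.155],1],[[0,0,0],[0,0,-0.155],1]]'
python3 - <<'E'
from h import *
s=r.get_state(); print(s["contact_force"],s["tool_pos"]); tool([.477,-.162,.17],0)
E
```

```text
clock: 9.0
tool_pos: [0.454, -0.2956, 0.0165]
eef_rot: [0.825, -0.565, -0.0, 0.0]
contact_force: [0.1, 0.1, -0.4]
opening: 1.001
clock: 9.6
tool_pos: [0.4545, -0.296, 0.1728]
eef_rot: [0.825, -0.565, 0.001, -0.0]
contact_force: [0.0, 0.7, -0.3]
opening: 0.999
[ 0.02709305  0.67067599 -0.27788996] [ 0.45448377 -0.29602141  0.17279122]
shift [-0.1168 -0.0695  0.0027] turn z -1.2 now ang -68.8 tilt 0.16
```

```bash
python3 -m pendant '[[[0,0,0],[-0.035,-0.02,0],1],[[0,0,0],[-0.07,-0.04,0],1],[[0,0,0],[-0.1,-0.06,0],1],[[0,0,0],[-0.117,-0.07,0],0.85],[[0,0,0],[-0.117,-0.07,0],0.85],[[0,0,0],[-0.117,-0.07,0],0.85]]'
python3 - <<'E'
from h import *
s,d=wrist("w3"); print(s["tool_pos"],s["contact_force"])
for n,X in dict(A=(.476,-.163,.066),B=(.453,-.296,.066),tray=(.517,.17,.032)).items(): print(n,wpx(s,d,X).round(0))
E
```

```text
clock: 10.2
tool_pos: [0.4759, -0.1614, 0.1705]
eef_rot: [0.825, -0.564, -0.001, 0.001]
contact_force: [0.5, -0.3, 0.3]
opening: 0.851
[ 0.47593225 -0.1614294   0.17050181] [ 0.5228876  -0.31263889  0.28170521]
A [322. 232.]
B [465. 313.]
tray [ 8. 59.]
```

View pics/w3.png

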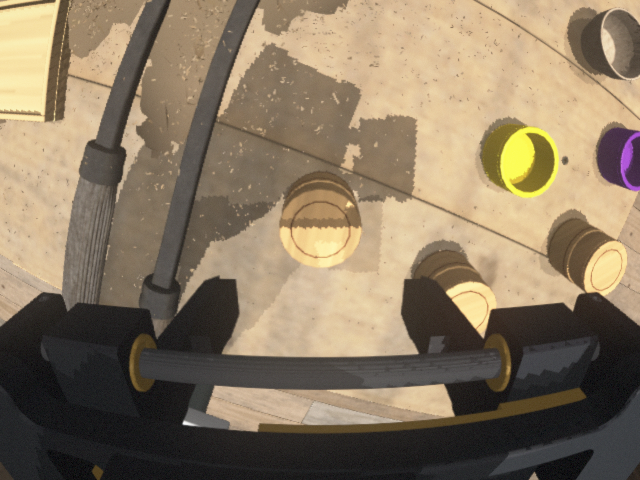

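A's cap top is at (320,229), centred, and the shanks are well clear. The bench towards the image top (290,90), near (0.595,-0.137), is free for the cap. I take the cap.

```bash
python3 -m pendant '[[[0,0,0],[0.001,-0.002,0.03],0.85],[[0,0,0],[0.001,-0.002,0.06],0.85],[[0,0,0],[0.001,-0.002,0.09],0.85],[[0,0,0],[0.001,-0.002,0.11],0.85],[[0,0,0],[0.001,-0.002,0.12],0.85],[[0,0,0],[0.001,-0.002,0.123],0.85],[[0,0,0],[0.001,-0.002,0.123],0.85],[[0,0,0],[0.001,-0.002,0.123],0.5],[[0,0,0],[0.001,-0.002,0.123],0.5],[[0,0,0],[0.001,-0.002,0.123],0.5]]' 20
python3 -m pendant '[[[0,0,0],[0,0,0],0.5],[[0,0,0],[0,0,0],0.5]]'
python3 -m pendant '[[[0,0,0],[0,0,-0.005],0.5],[[0,0,0],[0,0,-0.01],0.5],[[0,0,0],[0,0,-0.02],0.5],[[0,0,0],[0,0,-0.035],0.5],[[0,0,0],[0,0,-0.06],0.5],[[0,0,0],[0,0,-0.07],0.5],[[0,0,0],[0,0,-0.07],0.5]]'
python3 - <<'E'
from h import *
f=[]
for i in range(3): r.snapshot("side"); f.append(r.get_state()["contact_force"][2])
print(np.round(f,2))
tool([.595,-.137,.116])
E
```

```text
clock: 11.25
tool_pos: [0.4796, -0.1616, 0.0496]
eef_rot: [0.825, -0.565, 0.001, -0.0]
contact_force: [0.1, -0.5, 3.7]
opening: 0.656
clock: 11.45
tool_pos: [0.4796, -0.1616, 0.0495]
eef_rot: [0.825, -0.565, 0.001, -0.0]
contact_force: [0.1, 0.0, 7.1]
opening: 0.657
clock: 12.15
tool_pos: [0.48, -0.1617, 0.1202]
eef_rot: [0.825, -0.565, 0.002, -0.001]
contact_force: [0.0, 0.5, -0.3]
opening: 0.657
[-1.21 -0.92 -0.93]
shift [ 0.0195 -0.1173  0.0021] turn z 0 now ang -68.8 tilt 0.06
```

```bash
python3 -m pendant '[[[0,0,0],[0.005,-0.03,0],0.5],[[0,0,0],[0.01,-0.06,0],0.5],[[0,0,0],[0.015,-0.09,0],0.5],[[0,0,0],[0.02,-0.115,0],0.5],[[0,0,0],[0.02,-0.118,0],0.5],[[0,0,0],[0.02,-0.118,0.03],0.5],[[0,0,0],[0.02,-0.118,0.06],0.5],[[0,0,0],[0.02,-0.118,0.08],0.5],[[0,0,0],[0.02,-0.118,0.09],0.5],[[0,0,0],[0.02,-0.118,0.09],0.5]]'
python3 -m pendant '[[[0,0,0],[0,0,0],0.5],[[0,0,0],[0,0,0],0.5]]'
```

```text
clock: 13.3
tool_pos: [0.5942, -0.1373, 0.0269]
eef_rot: [0.825, -0.565, -0.002, 0.001]
contact_force: [-0.2, -0.1, 0.2]
opening: 0.658
clock: 13.5
tool_pos: [0.5969, -0.1375, 0.0298]
eef_rot: [0.825, -0.565, 0.001, -0.0]
contact_force: [0.3, 0.2, -1.4]
opening: 0.654
```

Still 13 mm to lower.

```bash
python3 -m pendant '[[[0,0,0],[0,0,0.006],0.5],[[0,0,0],[0,0,0.011],0.5],[[0,0,0],[0,0,0.013],0.5],[[0,0,0],[0,0,0.013],0.5],[[0,0,0],[0,0,0.013],0.85],[[0,0,0],[0,0,0.013],0.85],[[0,0,0],[0,0,0.013],0.85],[[0,0,0],[0,0,0.013],0.85]]'
python3 -m pendant '[[[0,0,0],[0,0,-0.03],0.85],[[0,0,0],[0,0,-0.07],0.85],[[0,0,0],[0,0,-0.11],0.85],[[0,0,0],[0,0,-0.15],0.85],[[0,0,0],[-0.02,0.04,-0.155],0.85],[[0,0,0],[-0.02,0.08,-0.155],0.85],[[0,0,0],[-0.02,0.118,-0.155],0.85],[[0,0,0],[-0.02,0.118,-0.155],0.85],[[0,0,0],[-0.02,0.118,-0.155],0.85]]'
python3 - <<'E'
from h import *
s,d=wrist("w4"); print(s["tool_pos"],s["contact_force"])
for n,X in dict(A=(.4785,-.1615,.06),cap=(.597,-.1375,.033)).items(): print(n,wpx(s,d,X).round(0))
E
```

```text
clock: 14.3
tool_pos: [0.5962, -0.1373, 0.0155]
eef_rot: [0.825, -0.565, -0.0, 0.0]
contact_force: [-0.0, 0.3, -0.1]
opening: 0.854
clock: 15.2
tool_pos: [0.4788, -0.1618, 0.1709]
eef_rot: [0.825, -0.565, 0.0, -0.0]
contact_force: [-0.0, 0.9, 1.2]
opening: 0.848
[ 0.4788028  -0.16183959  0.17094659] [-0.0110211   0.87798017  1.17968281]
A [319. 229.]
cap [347.  61.]
```

View pics/w4.png

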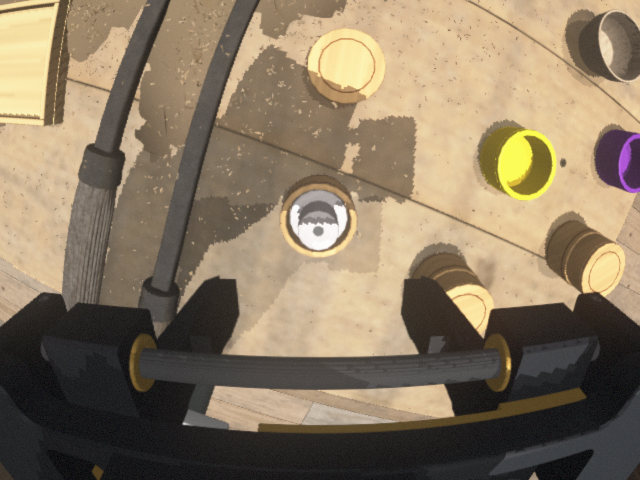

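The steel arbor is visible with its stem top at (319,231), as predicted. The cap lies at (346,66) on the bench. I grip the stem above the rim.

```bash
python3 -m pendant '[[[0,0,0],[0,0.001,0.03],0.85],[[0,0,0],[0,0.001,0.06],0.85],[[0,0,0],[0,0.001,0.09],0.7],[[0,0,0],[0,0.001,0.11],0.6],[[0,0,0],[0,0.001,0.12],0.6],[[0,0,0],[0,0.001,0.124],0.6],[[0,0,0],[0,0.001,0.124],0.6],[[0,0,0],[0,0.001,0.124],0.2],[[0,0,0],[0,0.001,0.124],0.2],[[0,0,0],[0,0.001,0.124],0.2]]' 50
python3 -m pendant '[[[0,0,0],[0,0,0],0.2],[[0,0,0],[0,0,0],0.2],[[0,0,0],[0,0,0],0.2]]'
```

```text
clock: 16.25
tool_pos: [0.4785, -0.1617, 0.0472]
eef_rot: [0.825, -0.565, 0.0, -0.0]
contact_force: [-1.3, 3.6, 3.4]
opening: 0.349
clock: 16.55
tool_pos: [0.4783, -0.1614, 0.047]
eef_rot: [0.825, -0.564, 0.0, -0.0]
contact_force: [-0.3, 2.1, 4.6]
opening: 0.324
```

```bash
python3 -m pendant '[[[0,0,0],[0,0,-0.005],0.2],[[0,0,0],[0,0,-0.012],0.2],[[0,0,0],[0,0,-0.02],0.2],[[0,0,0],[0,0,-0.03],0.2],[[0,0,0],[0,0,-0.045],0.2],[[0,0,0],[0,0,-0.065],0.2],[[0,0,0],[0,0,-0.09],0.2],[[0,0,0],[0,0,-0.12],0.2],[[0,0,0],[0,0,-0.12],0.2],[[0,0,0],[0,0,-0.12],0.2]]'
python3 - <<'E'
from h import *
s,d=wrist("w5"); print(s["tool_pos"],s["contact_force"],s["opening"])
e=r.snapshot("scene"); cv2.imwrite("pics/sc5.png",cv2.resize(e["image"][200:330,160:440,::-1],None,fx=2.8,fy=2.8,interpolation=cv2.INTER_CUBIC))
tool([.517,.17,.166])
E
```

```text
clock: 17.55
tool_pos: [0.4781, -0.1619, 0.1672]
eef_rot: [0.825, -0.565, 0.001, -0.0]
contact_force: [1.3, 0.3, -4.6]
opening: 0.325
[ 0.47805108 -0.16193789  0.16717949] [ 1.28264588  0.31437398 -4.57002965] 0.3254105824150053
shift [-2.946e-01 -1.573e-01 -1.000e-04] turn z 0 now ang -68.8 tilt 0.13
```

View pics/sc5.png

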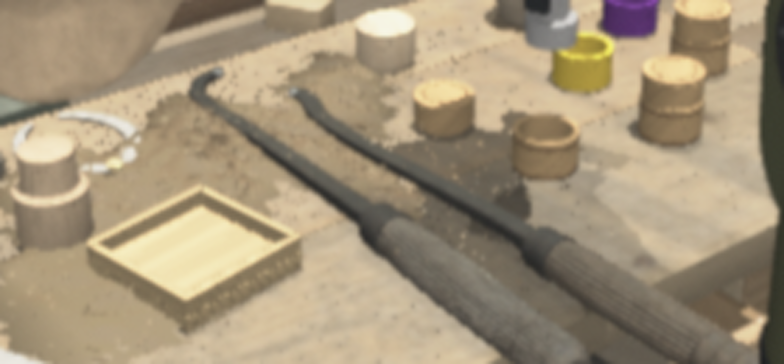

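The arbor hangs in the jaws at about 4.6 N. The empty cup stands at (545,145), with its cap beside it at (445,108). I locate the tray rim corners from this view: (201,187), (301,238), (186,302), (90,245).

```bash
python3 - <<'E'
from h import *
e=r.snapshot("scene"); P=[]
for c in [(201,187),(301,238),(186,302),(90,245)]: P.append(onplane(e,(160+c[0]/2.8,200+c[1]/2.8),.032)); print(P[-1].round(3))
c=np.mean(P,0); print(c, [np.linalg.norm(P[i]-P[i-1]).round(3) for i in range(4)]); tool([c[0],c[1],.167])
E
```

```text
[0.578 0.13  0.032]
[0.461 0.109 0.032]
[0.44  0.224 0.032]
[0.554 0.244 0.032]
[0.50841508 0.17678623 0.032     ] [np.float64(0.116), np.float64(0.119), np.float64(0.118), np.float64(0.116)]
shift [-0.3039 -0.1518 -0.0013] turn z 0 now ang -68.7 tilt 0.16
```

The tray centre is (0.508,0.177) with sides of 118 mm, which checks with the given 120 mm. I carry the arbor there.

```bash
python3 -m pendant '[[[0,0,0],[-0.02,-0.01,0],0.2],[[0,0,0],[-0.05,-0.025,0],0.2],[[0,0,0],[-0.09,-0.045,0],0.2],[[0,0,0],[-0.13,-0.065,0],0.2],[[0,0,0],[-0.17,-0.085,0],0.2],[[0,0,0],[-0.21,-0.105,0],0.2],[[0,0,0],[-0.25,-0.125,0],0.2],[[0,0,0],[-0.28,-0.14,0],0.2],[[0,0,0],[-0.304,-0.152,0],0.2],[[0,0,0],[-0.304,-0.152,0],0.2]]'
python3 -m pendant '[[[0,0,0],[0,0,0],0.2],[[0,0,0],[0,0,0],0.2]]'
python3 - <<'E'
from h import *
s,d=wrist("w6"); tool([.508,.177,.058]); print(s["contact_force"],s["opening"])
e=r.snapshot("side"); cv2.imwrite("pics/s6.png",cv2.resize(e["image"][120:240,260:420,::-1],None,fx=4,fy=4,interpolation=cv2.INTER_CUBIC))
E
```

```text
clock: 18.7
tool_pos: [0.5089, 0.1828, 0.1653]
eef_rot: [0.828, -0.561, -0.001, -0.001]
contact_force: [0.8, 0.7, -3.7]
opening: 0.332
clock: 18.9
tool_pos: [0.509, 0.175, 0.1658]
eef_rot: [0.825, -0.565, -0.0, 0.001]
contact_force: [0.1, 0.1, -4.8]
opening: 0.328
shift [-2.600e-03  1.000e-04  1.081e-01] turn z 0 now ang -68.9 tilt 0.14
[ 0.06096305  0.07884655 -4.80799527] 0.3278628575986248
```

View pics/w6.png

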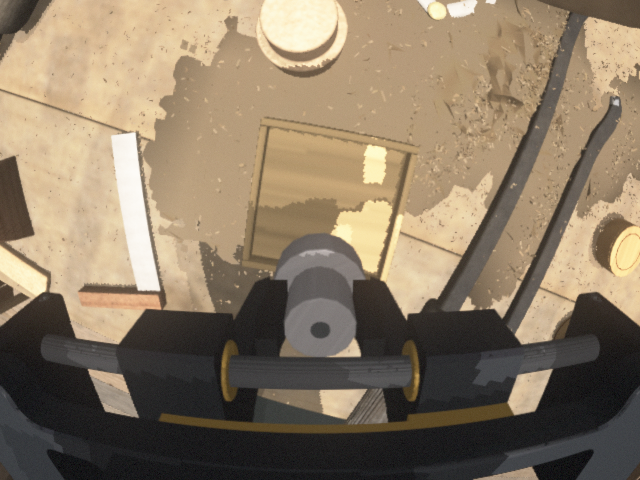

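The arbor hangs upright over the tray. The rim corners are at (265,118), (417,150) and (245,263), so the TCP sits within 8 mm of the tray centre against a margin of about 30 mm. I lower it.

```bash
python3 -m pendant '[[[0,0,0],[0.003,0,0.02],0.2],[[0,0,0],[0.003,0,0.045],0.2],[[0,0,0],[0.003,0,0.07],0.2],[[0,0,0],[0.003,0,0.088],0.2],[[0,0,0],[0.003,0,0.098],0.2],[[0,0,0],[0.003,0,0.103],0.2],[[0,0,0],[0.003,0,0.106],0.2],[[0,0,0],[0.003,0,0.106],0.2],[[0,0,0],[0.003,0,0.106],0.2]]'
python3 -m pendant '[[[0,0,0],[0,0,0.001],0.2],[[0,0,0],[0,0,0.002],0.2],[[0,0,0],[0,0,0.002],0.2]]'
```

```text
clock: 19.9
tool_pos: [0.5112, 0.174, 0.0614]
eef_rot: [0.825, -0.565, 0.0, -0.001]
contact_force: [-0.4, -0.4, -5.0]
opening: 0.326
clock: 20.2
tool_pos: [0.5107, 0.1739, 0.0588]
eef_rot: [0.825, -0.565, 0.0, -0.0]
contact_force: [0.5, 0.0, -3.9]
opening: 0.328
```

```bash
python3 -m pendant '[[[0,0,0],[0,0,0.001],0.2],[[0,0,0],[0,0,0.002],0.2],[[0,0,0],[0,0,0.002],0.2]]'
```

```text
clock: 20.5
tool_pos: [0.5109, 0.1741, 0.058]
eef_rot: [0.825, -0.565, 0.0, -0.0]
contact_force: [-1.4, -0.3, 8.2]
opening: 0.322
```

The tool now reads +8 N upward, so the arbor is seated on the tray. I release and retreat.

```bash
python3 -m pendant '[[[0,0,0],[0,0,-0.001],0.6],[[0,0,0],[0,0,-0.001],0.6],[[0,0,0],[0,0,-0.001],0.6],[[0,0,0],[0,0,-0.001],0.6],[[0,0,0],[0,0,-0.03],0.6],[[0,0,0],[0,0,-0.07],0.6],[[0,0,0],[0,0,-0.11],0.6],[[0,0,0],[0,0,-0.15],0.6],[[0,0,0],[0,0,-0.15],0.6],[[0,0,0],[0,0,-0.15],0.6]]'
python3 - <<'E'
from h import *
e=r.snapshot("side"); c=r.snapshot("scene")
a=cv2.resize(e["image"][170:370,230:450],None,fx=2.5,fy=2.5); b=cv2.resize(c["image"][190:330,160:440],None,fx=1.8,fy=1.8)
im=np.zeros((600,800,3),np.uint8); im[:500,:550][:a.shape[0],:a.shape[1]]=a; 
b=cv2.resize(b,(400,200)); im[400:600,400:800]=b
cv2.imwrite("pics/end.png",im[:,:,::-1])
E
```

```text
clock: 21.5
tool_pos: [0.511, 0.174, 0.2073]
eef_rot: [0.825, -0.565, 0.001, -0.001]
contact_force: [-0.7, -0.1, -0.7]
opening: 0.6
```

View pics/end.png

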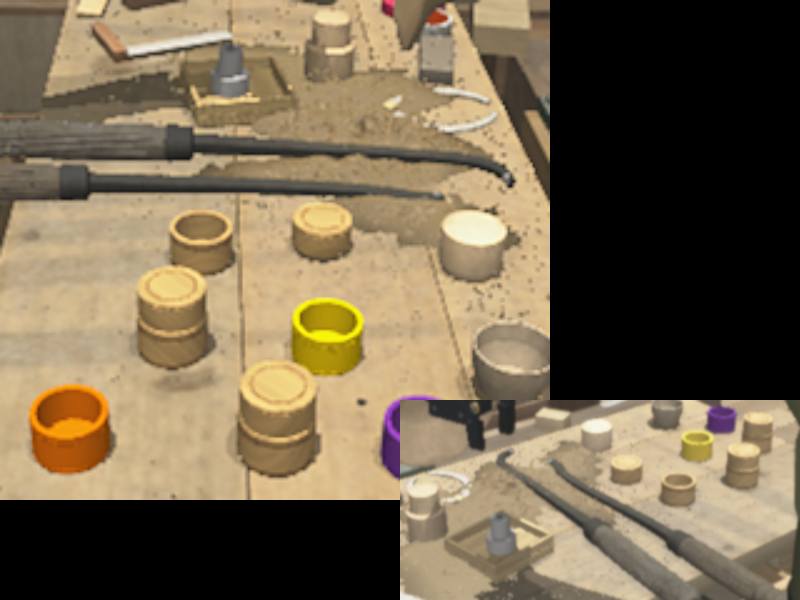

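The arbor stands upright in the tray at (230,70). The empty cup is at (200,240) and its cap at (322,230). The other two, at (172,315) and (278,418), are capped and upright, and the arm is clear.

```bash
python3 -c "
from plant import r
print(r.finish_job())"
```

```text
the job is handed in; nothing more can be done
None
```

The steel arbor is standing upright in the tray, and I handed the job in at 21.5 s of the 64 s allowed; no verdict was reported.

- **Finding the heavy one:** I lifted canisters C and B closed, and each read about 1.4–1.8 N, so both were light. A was therefore the heavy one; I did not heft it closed.
- **Uncapping A:** I set its cap on the bench about 120 mm from the cup. The wrist picture then showed the steel arbor inside, and it weighed about 4.7 N when lifted.
- **Final checks:** The last pictures show A's empty cup upright with its cap set aside. B and C are upright and still capped, and the gripper is clear of everything.
- **Disagreements:** The jaw opening read 1–2 mm less than the given diameters on the tighter grips. The two camera estimates of the tray centre differed by about 10 mm, within the roughly 30 mm of room in the tray. No check failed.

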